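Release the fan controller's access panel

ROBOT

A 7-joint arm with a two-finger parallel gripper is mounted at the origin on a cart in front of the work surface, level with it; the furniture and walls round the work are solid. World frame = base frame: x ahead of the robot, y to its left, z up, the work surface at z = 0. Lengths are in m, angles in rad, forces in N, time in s.
With the tool pointing down it reaches from about 0.35 to 0.9 m from the base axis. Payload 19.9 kg.
Tool frame: the origin (TCP) lies midway between the tips of the shut fingers; the grasp point (between the pads) lies 19 mm behind it; z points along the fingers, y is the line along which they close (so a half turn about z gives the same grasp; the last joint's range is limited). The gripper opens to 85 mm and grips with 20 to 120 N. Pads are 22 mm wide; open, the fingers measure 114 mm over their backs; the gripper's body (76 mm by 85 mm) begins 54 mm behind the grasp point. The pads swing forward as they close: fully open they stand 13 mm farther back than shut.
Start: joints at [-1.369, 0.417, -0.01, 1.614, 0.005, 1.111, -0.053], TCP at [0.151, 0.607, 0.231] pointing down, gripper open.
Joint ranges: [-2.81, 2.81], [-0.39, 2.02], [-1.27, 1.25], [0.06, 2.57], [-1.19, 4.33], [0.19, 2], [-2.82, 2.82]. Speed limits (rad/s): [1.89, 1.89, 2.39, 2.39, 3.01, 3.01, 3.01].

INTERFACE

Orientations are given as a unit quaternion [w, x, y, z].
In Python, from rig import readout, grab_frame, camera_params, ticket gives the robot as it stands. The module is installed in compiled form; this text tells all that it offers.
- The arm moves only by the tool send_rows, never from a script. Its argument "rows" is a list of rows, each an object of numbers: "x", "y", "z": the shift along the world's x, y, z in mm; "yaw": the turn about the world's z in rad; "claw": the opening, from 0 (shut) to 1 (fully open). A call has 1 to 8 rows; each row is the pose to reach, as a shift and turn from the pose commanded when the call began; what a row does not reach only later rows make up. A row lasts 1/12 s, in which the tool goes at most 41.7 mm and 7.16 degrees, less where a joint would pass 70% of its speed; a pose out of reach is approached as far as the arm can. A call with a gripper value outside its range is refused whole. The fingers move at their own pace and stop on an object; "grip_force" is the grip in N (left out, the last holds). Time passes only in rows, so rows that repeat a pose let the fingers close. It gives the time, the measured TCP pose, the force, the opening and the grip force at its end, in the units of the state.
- readout.observe(): the state, without advancing time (a new reading comes with each control period).
- grab_frame(name): name is "side" or "top"; returns the picture (384x512x3 uint8, red, green, blue); there is no depth.
- camera_params(name): a dict with "fx", "fy", "cx", "cy" (pixels), "view" (4x4, takes a point from world to camera coordinates). Camera axes: x right, y up, looking along -z (the intrinsics and any distortion apply to the point x, -y, -z); pixel columns grow to the right and rows downward; lengths in m; the calibration is good to about 2 mm. A picture is of the moment at which its call begins. camera_params takes no time and is no camera call.
- ticket.close_job(): hands the job in; it is judged then, once.
The state is a dict: "time": time; "joints": joint angles; "qd": joint speeds; "joint_torque": joint torques, N m; "eef_pos": TCP position; "tool_rot": TCP orientation; "force": force on the tool from outside, world axes, zero at the start; "torque": the same for the moment, N m; "finger_gap": opening from 0.0 (shut) to 1.0 (fully open); "finger_force": force on a finger pad.
Only numpy, scipy, OpenCV 4.12 (cv2) and the standard library are available. Lean on these libraries where they do the work, as an engineer would, in place of code of your own. Each camera call takes 0.05 s, during which the arm holds its last target. There are 200 camera calls.

TASK

Free the access panel of the grey controller housing: take the yellow flat-blade screwdriver from the blue stand and use it to turn the slotted cam fastener a quarter turn anticlockwise (seen from above), so that its steel wing no longer holds the panel. Then put the screwdriver back upright in the same socket, all the way down, and let go of it; leave the red nut driver in its place.

Things in the scene. Friction and masses are not known exactly. Their poses are not given: they have to be found in the camera images.
- driver_grip (a point): Centre of the yellow screwdriver's flat-sided handle: 22 mm along x, 30 along y, 66 tall; grasp it across x from above. z up; y along the blade's width (17 mm, 3 thick along x). Blade tip 105 mm below this point. Black flange, 42 mm across, 33 to 39 mm below: it rests on the stand's top, putting this point 114 mm above the worktop. Lift 80 mm or more to leave the socket. 140 g.
- cam_slot (a point): Centre of the slot's mouth, atop the round 46 mm black-and-brass fastener on the fixed grey housing (190x150x56 mm). x along the slot and the steel wing, z up; turns with it. Slot: funnel 30x16 mm at the mouth, 21x6 mm at its floor 14 mm lower. Blade width (driver's y) goes along x, either way round; seated, the handle's centre is 91 mm above. Blade play 10 degrees: turn the driver further.
- cam (a joint): Angle of the fastener in rad, growing anticlockwise seen from above. It starts locked, at 0 to 0.2, its wing over the panel's edge; a stop ends the turn at 1.6 (free, wing along the panel's edge). It stays where it is left; turning takes about 0.06 N m.
- nut_driver_grip (a point): Centre of the handle of the red nut driver, handle and flange as on the yellow one. It stands in the other socket and is not for this job. The blue stand is fixed, 62x150 mm, 75 high, with two sockets 76 mm apart in line, each flared: 33x33 mm at the mouth, 20x22 mm from 30 mm down.

How it is judged:
By the outcome, as a careful person would: the job done as asked, in the order asked, and still so for the second after the job is handed in, with the robot touching nothing.
It also fails if it takes over 51 s, if anything falls off the work surface, if the arm or the gripper's body presses on something with over 40 N, if the wrist force passes 120 N, or if a joint passes its speed limit or range.

## Working session

There is one attempt and no reset: what is moved stays moved. The work goes in short steps, Python scripts to look and compute and a tool call to move; the robot and the scene stay as the last step left them, time stands still between calls to the robot, and variables do not carry over. Pictures are saved under pics/ and viewed, at most 10 in all, crops included, and the job is handed in when it is done.

Besides the shell and the picture viewer there is one more tool, called after ">>>" as name(argument=value, ...) on one line, values as JSON. send_rows: Moves the arm, as the interface text tells. Its arguments: {"type":"object","properties":{"rows":{"type":"array"},"grip_force":{"type":"number"}},"required":["rows"]}

```bash
mkdir -p pics; python3 - <<'E'
from rig import readout, grab_frame, camera_params
import cv2,numpy as np
s=readout.observe();print({k:np.round(v,3).tolist() for k,v in s.items()})
for n in("top","side"):
    cv2.imwrite(f"pics/{n}0.png",cv2.resize(grab_frame(n)[:,:,::-1],(800,600),interpolation=cv2.INTER_CUBIC))
    p=camera_params(n);print(n,{k:np.round(v,4).tolist() for k,v in p.items()})
E
```

```text
{'time': 0.0, 'joints': [-1.368, 0.418, -0.01, 1.614, 0.005, 1.111, -0.053], 'qd': [0.001, 0.0, -0.0, 0.0, 0.001, -0.001, -0.003], 'joint_torque': [-0.0, -86.443, 0.678, -43.489, 0.019, 0.007, 0.0], 'eef_pos': [0.151, 0.606, 0.231], 'tool_rot': [-0.0, 0.122, 0.993, -0.001], 'force': [0.132, 0.906, 1.127], 'torque': [-0.011, -0.032, -0.019], 'finger_force': 0.0, 'finger_gap': 1.0}
top {'fx': 431.9564, 'fy': 431.9564, 'cx': 257.514, 'cy': 188.2394, 'view': [[0.0221, -0.9997, 0.0145, 0.091], [0.994, 0.0235, 0.1071, -0.5187], [-0.1074, 0.0121, 0.9941, -1.0492], [0.0, 0.0, 0.0, 1.0]]}
side {'fx': 398.5653, 'fy': 398.5653, 'cx': 255.3586, 'cy': 190.9585, 'view': [[0.775, 0.6318, 0.0115, -0.4588], [-0.534, 0.6451, 0.5465, 0.0942], [0.3378, -0.4297, 0.8374, -1.0612], [0.0, 0.0, 0.0, 1.0]]}
```

View pics/top0.png

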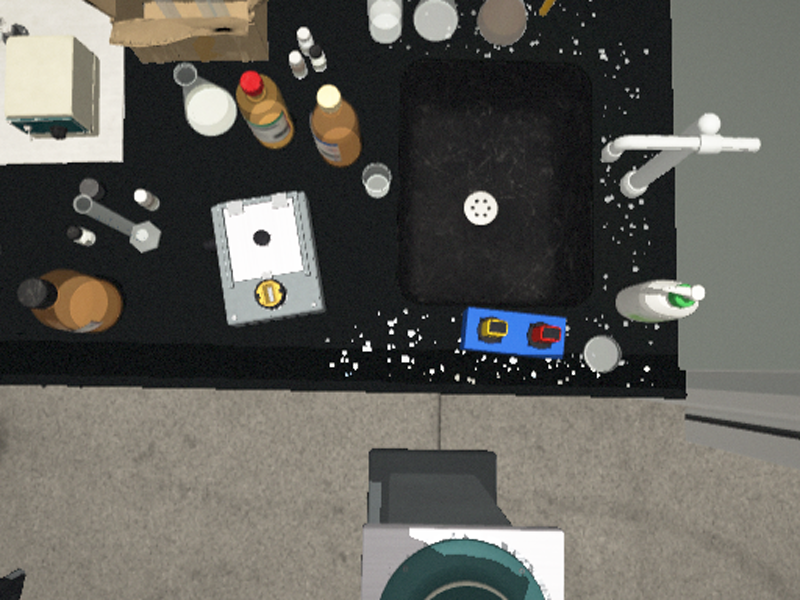

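View pics/side0.png

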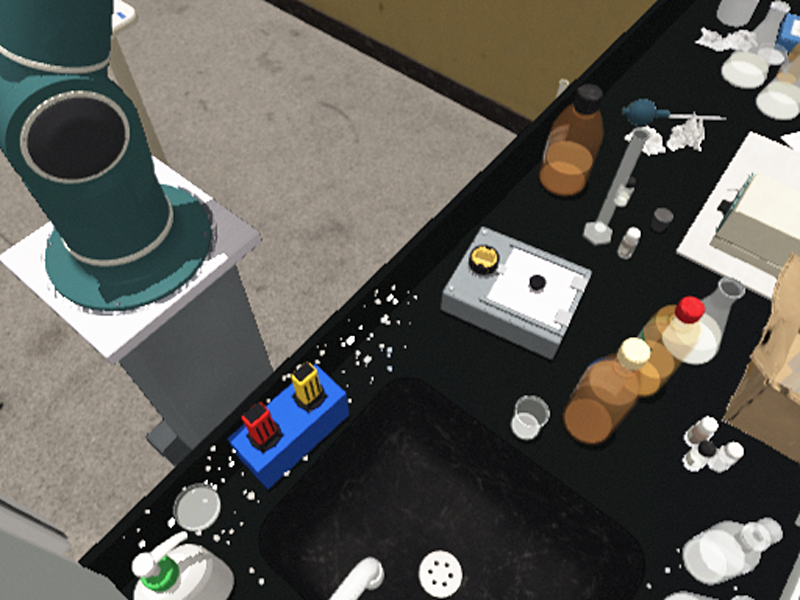

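The top view shows the blue stand at about (515,332), with the yellow driver at (493,328) and the red one at (545,334). The housing is at (268,258) with the cam at (270,293). The side view has the yellow driver at (306,383) and the cam at (484,260). Next I'll enlarge these areas.

```bash
python3 - <<'E'
from rig import grab_frame
import cv2,numpy as np
t=grab_frame("top")[:,:,::-1];s=grab_frame("side")[:,:,::-1]
# crops 80x60 native, x5 ; origins native
def c(im,x,y): return cv2.resize(im[y:y+60,x:x+80],(400,300),interpolation=cv2.INTER_CUBIC)
cv2.imwrite("pics/c1.png",np.vstack([np.hstack([c(t,290,180),c(t,135,155)]),np.hstack([c(s,145,220),c(s,275,140)])]))
E
```

```text
(no output)
```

View pics/c1.png

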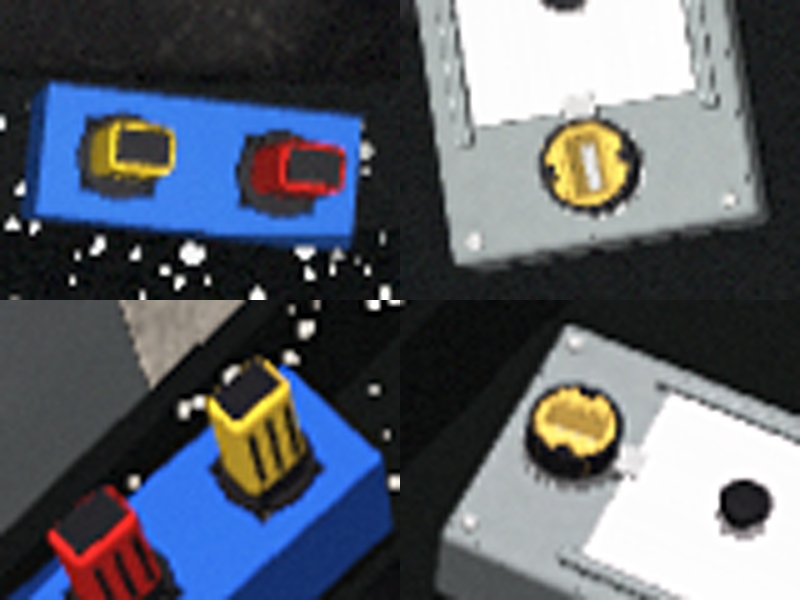

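Crops, in composite pixels:
- **Yellow driver top centre:** (143,149) in the top view, (250,391) in the side view.
- **Stand top corners (top view):** (50,82), (362,118), (352,238) and (38,212).
- **Cam face centre:** (591,164) in the top view, (576,420) in the side view.
- **Wing tip:** (578,104). The slot runs from about (579,137) to (601,190).

```bash
cat >geo.py <<'E'
import numpy as np
from rig import camera_params
O={"t1":("top",290,180,0,0),"t2":("top",135,155,400,0),"s1":("side",145,220,0,300),"s2":("side",275,140,400,300)}
def ray(q,p,s=5):
    n,ox,oy,cx,cy=O[q] if isinstance(q,str) else q; P=camera_params(n);V=np.array(P["view"])
    u=(p[0]-cx+.5)/s-.5+ox; v=(p[1]-cy+.5)/s-.5+oy
    d=np.array([(u-P["cx"])/P["fx"],-(v-P["cy"])/P["fy"],-1.])
    return -V[:3,:3].T@V[:3,3], V[:3,:3].T@d
def atz(q,p,z,s=5):
    c,d=ray(q,p,s); return c+d*(z-c[2])/d[2]
def tri(q1,p1,q2,p2,s=5):
    c1,d1=ray(q1,p1,s);c2,d2=ray(q2,p2,s)
    a=np.linalg.lstsq(np.c_[d1,-d2],c2-c1,rcond=None)[0]
    A,B=c1+a[0]*d1,c2+a[1]*d2; return (A+B)/2,np.linalg.norm(A-B)
E
python3 - <<'E'
from geo import *
np.set_printoptions(precision=4,suppress=True)
print("drv",tri("t1",(143,149),"s1",(250,391)),atz("t1",(143,149),.147),atz("s1",(250,391),.147))
print("nut",atz("t1",(315,168),.147),atz("s1",(94,520),.147))
C=[atz("t1",p,.075) for p in((50,82),(362,118),(352,238),(38,212))]
print("stand",C,[np.linalg.norm(C[i]-C[i-1]) for i in range(4)],np.mean(C,0))
for i,j in((0,1),(3,2)): d=C[j]-C[i];print("ang",np.arctan2(d[1],d[0]))
r=tri("t2",(591,164),"s2",(576,420));print("cam",r);z=r[0][2]
print(atz("t2",(591,164),.07),atz("s2",(576,420),.07))
for a,b,zz in(((601,190),(579,137),z),((591,164),(578,104),.065)):
    d=atz("t2",b,zz)-atz("t2",a,z);print("slot",d,np.arctan2(d[1],d[0]))
d=atz("t2",(453,266),.056)-atz("t2",(765,215),.056);print("housing edge",np.arctan2(d[1],d[0]),np.linalg.norm(d))
d=atz("t2",(472,126),.056)-atz("t2",(695,93),.056);print("panel edge",np.arctan2(d[1],d[0]),np.linalg.norm(d))
E
```

```text
drv (array([ 0.4607, -0.0296,  0.147 ]), np.float64(0.0028039902090881306)) [ 0.4598 -0.0306  0.147 ] [ 0.4617 -0.0286  0.147 ]
nut [ 0.4531 -0.1067  0.147 ] [ 0.454  -0.1037  0.147 ]
stand [array([0.4951, 0.0028, 0.075 ]), array([ 0.4814, -0.1461,  0.075 ]), array([ 0.4244, -0.1411,  0.075 ]), array([0.4333, 0.0078, 0.075 ])] [np.float64(0.06202497392882937), np.float64(0.14952945655411828), np.float64(0.057238904658306285), np.float64(0.14915784764340914)] [ 0.4585 -0.0691  0.075 ]
ang -1.6626940402477062
ang -1.6306255612113274
cam (array([0.5086, 0.3036, 0.0851]), np.float64(0.0028362222759199984))
[0.5091 0.3054 0.07  ] [0.5045 0.3153 0.07  ]
slot [0.0248 0.0114 0.    ] 0.43052535221475885
slot [ 0.031   0.0112 -0.0201] 0.34669199546650625
housing edge 1.757260041234947 0.15150182250162011
panel edge 1.7438745211639843 0.10873236547140838
```

Everything checks out: the driver top is at z 0.147, the stand measures about 150x62, and the housing edge about 150. 
- **Driver:** about (0.4605, -0.0297), yaw about -0.085.
- **Cam:** about (0.509, 0.304, 0.085), slot yaw about 0.36.

I'll move over the driver now.

>>> send_rows(rows=[{"x": 20, "y": -35, "z": 0, "yaw": -0.1, "claw": 1}, {"x": 40, "y": -70, "yaw": -0.2}, {"x": 60, "y": -110, "yaw": -0.3}, {"x": 80, "y": -145, "yaw": -0.4}, {"x": 100, "y": -185, "yaw": -0.5}, {"x": 120, "y": -220, "yaw": -0.6}, {"x": 140, "y": -260, "yaw": -0.7}, {"x": 160, "y": -300, "yaw": -0.8}])

```text
invalid input
```

>>> send_rows(rows=[{"x": 20, "y": -40, "yaw": -0.1}, {"x": 40, "y": -80, "yaw": -0.2}, {"x": 60, "y": -120, "yaw": -0.3}, {"x": 80, "y": -160, "yaw": -0.4}, {"x": 100, "y": -200, "yaw": -0.5}, {"x": 120, "y": -240, "yaw": -0.6}, {"x": 130, "y": -280, "yaw": -0.61}, {"x": 149, "y": -320, "yaw": -0.61}])

```text
invalid input
```

>>> send_rows(rows=[{"x": 20, "y": -35, "z": 0, "yaw": -0.1, "claw": 1}, {"x": 40, "y": -70, "z": 0, "yaw": -0.2, "claw": 1}, {"x": 60, "y": -110, "z": 0, "yaw": -0.3, "claw": 1}, {"x": 80, "y": -145, "z": 0, "yaw": -0.4, "claw": 1}, {"x": 100, "y": -185, "z": 0, "yaw": -0.5, "claw": 1}, {"x": 120, "y": -220, "z": 0, "yaw": -0.6, "claw": 1}, {"x": 140, "y": -260, "z": 0, "yaw": -0.7, "claw": 1}, {"x": 160, "y": -300, "z": 0, "yaw": -0.8, "claw": 1}])

```text
time: 0.87
eef_pos: [0.307, 0.3131, 0.2313]
tool_rot: [-0.0, 0.501, 0.866, 0.0]
force: [2.0, 0.6, -0.2]
finger_gap: 0.999
finger_force: 0.0
```

>>> send_rows(rows=[{"x": 18, "y": -40, "z": 0, "yaw": -0.1, "claw": 1}, {"x": 36, "y": -80, "z": 0, "yaw": -0.2, "claw": 1}, {"x": 54, "y": -120, "z": 0, "yaw": -0.3, "claw": 1}, {"x": 72, "y": -160, "z": 0, "yaw": -0.4, "claw": 1}, {"x": 90, "y": -200, "z": 0, "yaw": -0.5, "claw": 1}, {"x": 108, "y": -240, "z": 0, "yaw": -0.6, "claw": 1}, {"x": 126, "y": -280, "z": 0, "yaw": -0.61, "claw": 1}, {"x": 140, "y": -315, "z": 0, "yaw": -0.61, "claw": 1}])

```text
time: 1.53
eef_pos: [0.4427, 0.0085, 0.2316]
tool_rot: [0.0, 0.736, 0.677, 0.0]
force: [1.6, 2.3, 0.7]
finger_gap: 1.0
finger_force: 0.0
```

>>> send_rows(rows=[{"x": 9, "y": -22, "z": 0, "yaw": 0, "claw": 1}, {"x": 9, "y": -22, "z": -20, "yaw": 0, "claw": 1}, {"x": 9, "y": -22, "z": -40, "yaw": 0, "claw": 1}, {"x": 9, "y": -22, "z": -40, "yaw": 0, "claw": 1}, {"x": 9, "y": -22, "z": -40, "yaw": 0, "claw": 1}])

```text
time: 1.95
eef_pos: [0.4508, -0.0116, 0.1911]
tool_rot: [-0.0, 0.736, 0.677, -0.001]
force: [0.0, 0.4, 0.4]
finger_gap: 1.002
finger_force: 0.0
```

```bash
python3 - <<'E'
from rig import grab_frame,readout
import cv2,numpy as np
print(readout.observe()["eef_pos"],readout.observe()["tool_rot"])
t=grab_frame("top")[:,:,::-1];s=grab_frame("side")[:,:,::-1]
cv2.imwrite("pics/c2.png",np.hstack([cv2.resize(s[200:300,130:230],(400,400),interpolation=2),cv2.resize(t[160:260,260:360],(400,400),interpolation=2)]))
E
```

```text
[ 0.45078053 -0.01161161  0.19110553] [-3.47410345e-04  7.35929521e-01  6.77057402e-01 -9.45756433e-04]
```

View pics/c2.png

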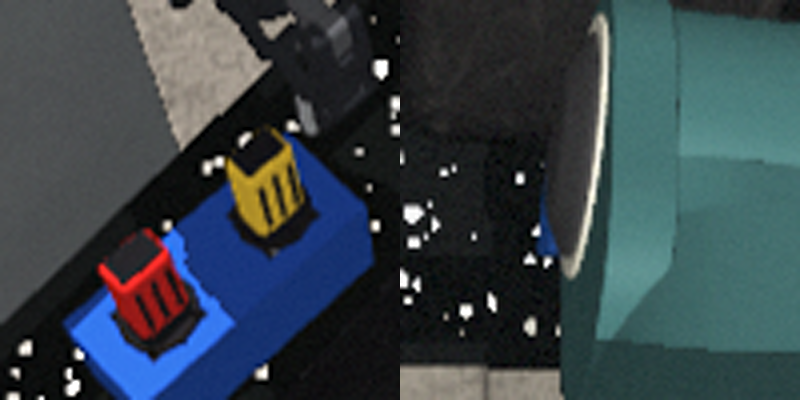

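The tool is short of the driver by about +10 mm in x and -18 mm in y; one finger shows at (310,130), on the +x side. I'll correct that, descend and grasp.

>>> send_rows(rows=[{"x": 10, "y": -18, "z": 0, "yaw": 0, "claw": 1}, {"x": 10, "y": -18, "z": 0, "yaw": 0, "claw": 1}, {"x": 10, "y": -18, "z": -20, "yaw": 0, "claw": 1}, {"x": 10, "y": -18, "z": -40, "yaw": 0, "claw": 1}, {"x": 10, "y": -18, "z": -60, "yaw": 0, "claw": 1}, {"x": 10, "y": -18, "z": -80, "yaw": 0, "claw": 1}, {"x": 10, "y": -18, "z": -95, "yaw": 0, "claw": 1}, {"x": 10, "y": -18, "z": -95, "yaw": 0, "claw": 1}])

```text
time: 2.72
eef_pos: [0.4605, -0.0291, 0.095]
tool_rot: [-0.001, 0.736, 0.677, -0.001]
force: [-0.5, -0.3, -0.6]
finger_gap: 1.004
finger_force: 0.0
```

>>> send_rows(grip_force=60, rows=[{"x": 0, "y": 0, "z": 0, "yaw": 0, "claw": 0.5}, {"x": 0, "y": 0, "z": 0, "yaw": 0, "claw": 0}, {"x": 0, "y": 0, "z": 0, "yaw": 0, "claw": 0}, {"x": 0, "y": 0, "z": 0, "yaw": 0, "claw": 0}, {"x": 0, "y": 0, "z": 0, "yaw": 0, "claw": 0}, {"x": 0, "y": 0, "z": 0, "yaw": 0, "claw": 0}, {"x": 0, "y": 0, "z": 0, "yaw": 0, "claw": 0}, {"x": 0, "y": 0, "z": 0, "yaw": 0, "claw": 0}])

```text
time: 3.38
eef_pos: [0.4616, -0.0294, 0.0969]
tool_rot: [0.0, 0.736, 0.677, 0.0]
force: [-2.9, 0.8, 10.4]
finger_gap: 0.253
finger_force: 58.1
```

>>> send_rows(rows=[{"x": 0, "y": 0, "z": 15, "yaw": 0, "claw": 0}, {"x": 0, "y": 0, "z": 35, "yaw": 0, "claw": 0}, {"x": 0, "y": 0, "z": 60, "yaw": 0, "claw": 0}, {"x": 0, "y": 0, "z": 85, "yaw": 0, "claw": 0}, {"x": 0, "y": 0, "z": 110, "yaw": 0, "claw": 0}, {"x": 0, "y": 0, "z": 135, "yaw": 0, "claw": 0}, {"x": 0, "y": 0, "z": 150, "yaw": 0, "claw": 0}, {"x": 0, "y": 0, "z": 150, "yaw": 0, "claw": 0}])

```text
time: 4.05
eef_pos: [0.4624, -0.0295, 0.2492]
tool_rot: [0.001, 0.736, 0.677, 0.002]
force: [-0.2, -0.2, -1.3]
finger_gap: 0.245
finger_force: 59.0
```

>>> send_rows(rows=[{"x": 3, "y": 15, "z": 0, "yaw": -0.08, "claw": 0}, {"x": 6, "y": 40, "z": 0, "yaw": -0.16, "claw": 0}, {"x": 10, "y": 65, "z": 0, "yaw": -0.24, "claw": 0}, {"x": 13, "y": 90, "z": 0, "yaw": -0.32, "claw": 0}, {"x": 17, "y": 115, "z": 0, "yaw": -0.4, "claw": 0}, {"x": 20, "y": 140, "z": 0, "yaw": -0.48, "claw": 0}, {"x": 23, "y": 165, "z": 0, "yaw": -0.56, "claw": 0}, {"x": 27, "y": 190, "z": 0, "yaw": -0.64, "claw": 0}])

```text
time: 4.72
eef_pos: [0.4878, 0.1617, 0.2455]
tool_rot: [-0.0, 0.912, 0.41, -0.0]
force: [1.0, 0.1, -1.6]
finger_gap: 0.249
finger_force: 59.0
```

>>> send_rows(rows=[{"x": 3, "y": 25, "z": 0, "yaw": -0.08, "claw": 0}, {"x": 6, "y": 50, "z": 0, "yaw": -0.16, "claw": 0}, {"x": 10, "y": 75, "z": 0, "yaw": -0.24, "claw": 0}, {"x": 13, "y": 100, "z": 0, "yaw": -0.32, "claw": 0}, {"x": 16, "y": 125, "z": 0, "yaw": -0.4, "claw": 0}, {"x": 19, "y": 143, "z": 0, "yaw": -0.48, "claw": 0}, {"x": 19, "y": 143, "z": 0, "yaw": -0.485, "claw": 0}, {"x": 19, "y": 143, "z": 0, "yaw": -0.485, "claw": 0}])

```text
time: 5.38
eef_pos: [0.5068, 0.304, 0.245]
tool_rot: [0.001, 0.983, 0.181, -0.001]
force: [-0.6, -0.8, -1.5]
finger_gap: 0.255
finger_force: 59.0
```

```bash
python3 - <<'E'
from rig import grab_frame,readout
import cv2,numpy as np
s=readout.observe();n=s["tool_rot"];print(s["eef_pos"],2*np.arctan2(n[2],n[1])-np.pi/2,s["joints"])
t=grab_frame("top")[:,:,::-1];s=grab_frame("side")[:,:,::-1]
cv2.imwrite("pics/c3.png",np.hstack([cv2.resize(s[110:210,260:340],(400,500),interpolation=2),cv2.resize(t[120:220,130:210],(400,500),interpolation=2)]))
E
```

```text
[0.50677454 0.30401973 0.24500462] -1.2064622290491887 [-1.09247628  0.40221141  0.65216986  1.70277046 -0.26507906  1.12834403
 -1.57030573]
```

View pics/c3.png

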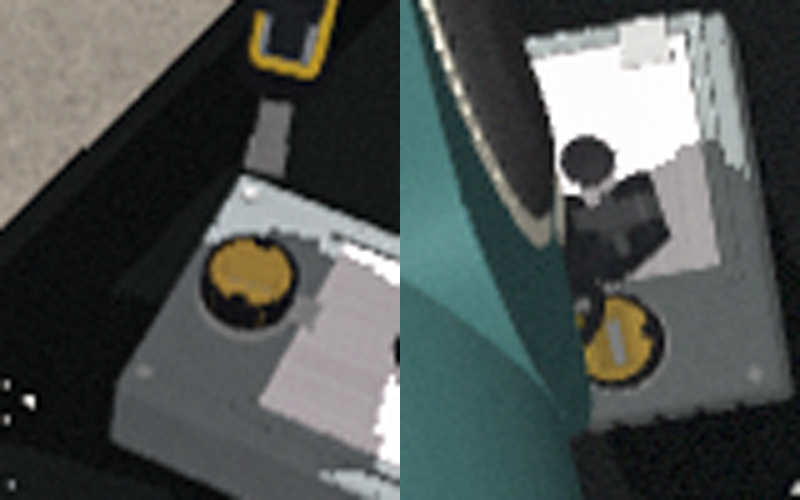

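The side crop shows the blade tip at about (266,175) and the brass disc centre at (250,272). In the top crop the slot centre is at (616,342), running from (609,322) to (623,362). I'll use the tip to find the side camera's bias.

```bash
python3 - <<'E'
from geo import *
np.set_printoptions(precision=4,suppress=True)
S=("side",260,110,0,0);T=("top",130,120,400,0)
print("tip via side at z",[atz(S,(266,175),z) for z in (.153,.157,.161)],"expect .5068 .304 .157")
print("cam",tri(T,(616,342),S,(250,272)))
for z in (.08,.085,.09): print(z,atz(T,(616,342),z),atz(T,(612,342),z),atz(S,(250,272),z))
d=atz(T,(609,322),.085)-atz(T,(623,362),.085);print(np.arctan2(d[1],d[0]),np.linalg.norm(d))
# cam face edge points in the first crop, for slot centre
E
```

```text
tip via side at z [array([0.507 , 0.3051, 0.153 ]), array([0.5085, 0.302 , 0.157 ]), array([0.51  , 0.2989, 0.161 ])] expect .5068 .304 .157
cam (array([0.5077, 0.3043, 0.082 ]), np.float64(0.003352141871636555))
0.08 [0.5066 0.3035 0.08  ] [0.5066 0.3054 0.08  ] [0.5081 0.307  0.08  ]
0.085 [0.5061 0.3026 0.085 ] [0.506  0.3045 0.085 ] [0.5098 0.3035 0.085 ]
0.09 [0.5056 0.3017 0.09  ] [0.5055 0.3035 0.09  ] [0.5115 0.3    0.09  ]
0.37486260083945466 0.02014409178801692
```

>>> send_rows(rows=[{"x": 0, "y": 0, "z": -15, "yaw": 0, "claw": 0}, {"x": 0, "y": 0, "z": -30, "yaw": 0, "claw": 0}, {"x": 0, "y": 0, "z": -45, "yaw": 0, "claw": 0}, {"x": 0, "y": 0, "z": -55, "yaw": 0, "claw": 0}, {"x": 0, "y": 0, "z": -62, "yaw": 0, "claw": 0}, {"x": 0, "y": 0, "z": -68, "yaw": 0, "claw": 0}, {"x": 0, "y": 0, "z": -74, "yaw": 0, "claw": 0}, {"x": 0, "y": 0, "z": -74, "yaw": 0, "claw": 0}])

```text
time: 6.15
eef_pos: [0.507, 0.3033, 0.1715]
tool_rot: [0.0, 0.984, 0.18, -0.0]
force: [0.0, 0.8, -2.5]
finger_gap: 0.248
finger_force: 59.0
```

>>> send_rows(rows=[{"x": 0, "y": 0, "z": -3, "yaw": 0, "claw": 0}, {"x": 0, "y": 0, "z": -6, "yaw": 0, "claw": 0}, {"x": 0, "y": 0, "z": -9, "yaw": 0, "claw": 0}, {"x": 0, "y": 0, "z": -9, "yaw": 0, "claw": 0}])

```text
time: 6.48
eef_pos: [0.5071, 0.3035, 0.1628]
tool_rot: [0.0, 0.984, 0.18, -0.0]
force: [0.3, 0.3, -0.8]
finger_gap: 0.242
finger_force: 59.0
```

>>> send_rows(rows=[{"x": 0, "y": 0, "z": -2, "yaw": 0, "claw": 0}, {"x": 0, "y": 0, "z": -4, "yaw": 0, "claw": 0}, {"x": 0, "y": 0, "z": -6, "yaw": 0, "claw": 0}, {"x": 0, "y": 0, "z": -6, "yaw": 0, "claw": 0}])

```text
time: 6.82
eef_pos: [0.5071, 0.304, 0.157]
tool_rot: [-0.0, 0.984, 0.181, -0.0]
force: [-0.1, 2.7, -1.7]
finger_gap: 0.252
finger_force: 59.1
```

>>> send_rows(rows=[{"x": 0, "y": 0, "z": -2, "yaw": 0, "claw": 0}, {"x": 0, "y": 0, "z": -3, "yaw": 0, "claw": 0}, {"x": 0, "y": 0, "z": -3, "yaw": 0, "claw": 0}])

```text
time: 7.07
eef_pos: [0.5073, 0.3044, 0.1545]
tool_rot: [-0.001, 0.984, 0.181, 0.0]
force: [-1.9, 5.7, 2.0]
finger_gap: 0.252
finger_force: 59.5
```

>>> send_rows(rows=[{"x": 0, "y": 1, "z": -1, "yaw": 0, "claw": 0}, {"x": -0.5, "y": 1, "z": -2, "yaw": 0, "claw": 0}, {"x": -0.5, "y": 1, "z": -3, "yaw": 0, "claw": 0}, {"x": -0.5, "y": 1, "z": -3, "yaw": 0, "claw": 0}])

```text
time: 7.4
eef_pos: [0.5084, 0.3052, 0.1538]
tool_rot: [-0.001, 0.984, 0.18, 0.002]
force: [-4.1, -0.5, 32.8]
finger_gap: 0.25
finger_force: 63.6
```

>>> send_rows(grip_force=90, rows=[{"x": -0.5, "y": 0, "z": 2, "yaw": 0, "claw": 0}, {"x": -0.5, "y": 0, "z": 2, "yaw": 0.07, "claw": 0}, {"x": -0.5, "y": 0, "z": 2, "yaw": 0.14, "claw": 0}, {"x": -0.5, "y": 0, "z": 2, "yaw": 0.21, "claw": 0}, {"x": -0.5, "y": 0, "z": 2, "yaw": 0.28, "claw": 0}, {"x": -0.5, "y": 0, "z": 2, "yaw": 0.35, "claw": 0}, {"x": -0.5, "y": 0, "z": 2, "yaw": 0.42, "claw": 0}, {"x": -0.5, "y": 0, "z": 2, "yaw": 0.5, "claw": 0}])

```text
time: 8.07
eef_pos: [0.5071, 0.3055, 0.1543]
tool_rot: [-0.001, 0.908, 0.42, 0.001]
force: [0.1, 4.7, 9.1]
finger_gap: 0.248
finger_force: 89.4
```

```bash
python3 - <<'E'
from rig import readout
import numpy as np
s=readout.observe();n=s["tool_rot"];print(s["eef_pos"],2*np.arctan2(n[2],n[1])-np.pi/2,s["force"],s["torque"],s["joints"])
E
```

```text
[0.50705536 0.30549822 0.15430657] -0.7044764199817772 [0.13335784 4.74161757 9.06774998] [ 1.41778057  0.03534668 -0.08472454] [-0.96559454  0.47895685  0.48543     1.78487347 -0.27030579  0.94098542
 -1.07105226]
```

>>> send_rows(rows=[{"x": 0, "y": 0, "z": 0, "yaw": 0.08, "claw": 0}, {"x": 0, "y": 0.5, "z": 0, "yaw": 0.16, "claw": 0}, {"x": 0, "y": 0.5, "z": 0, "yaw": 0.24, "claw": 0}, {"x": 0, "y": 0.5, "z": 0, "yaw": 0.32, "claw": 0}, {"x": 0, "y": 0.5, "z": 0, "yaw": 0.4, "claw": 0}, {"x": 0, "y": 0.5, "z": 0, "yaw": 0.48, "claw": 0}, {"x": 0, "y": 0.5, "z": 0, "yaw": 0.56, "claw": 0}, {"x": 0, "y": 0.5, "z": 0, "yaw": 0.64, "claw": 0}])

```text
time: 8.73
eef_pos: [0.5074, 0.3053, 0.1543]
tool_rot: [0.0, 0.729, 0.684, 0.001]
force: [1.2, 0.8, 9.3]
finger_gap: 0.245
finger_force: 89.3
```

>>> send_rows(rows=[{"x": 0, "y": 0, "z": 0, "yaw": 0.08, "claw": 0}, {"x": 0, "y": 0, "z": 0, "yaw": 0.16, "claw": 0}, {"x": 0, "y": 0, "z": 0, "yaw": 0.24, "claw": 0}, {"x": 0, "y": 0, "z": 0, "yaw": 0.32, "claw": 0}, {"x": 0, "y": 0, "z": 0, "yaw": 0.38, "claw": 0}, {"x": 0, "y": 0, "z": 0, "yaw": 0.42, "claw": 0}, {"x": 0, "y": 0, "z": 0, "yaw": 0.42, "claw": 0}])

```text
time: 9.32
eef_pos: [0.5078, 0.3052, 0.1543]
tool_rot: [0.001, 0.571, 0.821, 0.001]
force: [3.5, 2.5, 7.5]
finger_gap: 0.245
finger_force: 89.0
```

```bash
python3 - <<'E'
from rig import readout
import numpy as np
s=readout.observe();n=s["tool_rot"];print(s["eef_pos"],2*np.arctan2(n[2],n[1])-np.pi/2,s["force"],s["torque"],s["joints"])
E
```

```text
[0.50778863 0.30519432 0.15433104] 0.35445840243742 [3.53173892 2.54873215 7.5238163 ] [ 0.55491569 -1.26866551 -0.01650962] [-0.78501608  0.44921048  0.24698847  1.77794181 -0.13248892  0.92713353
 -0.12778338]
```

>>> send_rows(rows=[{"x": 0, "y": 0, "z": 0, "yaw": 0.04, "claw": 0}, {"x": 0, "y": 0, "z": 0, "yaw": 0.08, "claw": 0}, {"x": 0, "y": 0, "z": 0, "yaw": 0.12, "claw": 0}])

```text
time: 9.57
eef_pos: [0.5079, 0.3052, 0.1543]
tool_rot: [0.001, 0.522, 0.853, 0.001]
force: [4.6, 1.7, 7.1]
finger_gap: 0.248
finger_force: 89.0
```

```bash
python3 - <<'E'
from rig import readout
import numpy as np
s=readout.observe();n=s["tool_rot"];print(s["eef_pos"],2*np.arctan2(n[2],n[1])-np.pi/2,s["force"],s["torque"])
E
```

```text
[0.50786732 0.30521969 0.15430888] 0.47341754977125516 [4.5784472  1.70196679 7.10769554] [ 0.56681224 -1.44356275 -0.05484143]
```

>>> send_rows(rows=[{"x": 0, "y": 0, "z": 0, "yaw": 0.04, "claw": 0}, {"x": 0, "y": 0, "z": 0, "yaw": 0.08, "claw": 0}, {"x": 0, "y": 0, "z": 0, "yaw": 0.1, "claw": 0}])

```text
time: 9.82
eef_pos: [0.508, 0.3052, 0.1544]
tool_rot: [0.001, 0.478, 0.878, 0.002]
force: [5.1, 1.0, 7.0]
finger_gap: 0.247
finger_force: 89.0
```

```bash
python3 - <<'E'
from rig import readout
import numpy as np
s=readout.observe();n=s["tool_rot"];print(s["eef_pos"],2*np.arctan2(n[2],n[1])-np.pi/2,s["force"],s["torque"])
E
```

```text
[0.5079801  0.30522375 0.15436828] 0.5738117131447105 [5.1288662  0.97178373 7.01329702] [ 0.60871878 -1.47368667 -0.09760101]
```

>>> send_rows(rows=[{"x": 0, "y": 0, "z": 0, "yaw": 0.04, "claw": 0}, {"x": 0, "y": 0, "z": 0, "yaw": 0.08, "claw": 0}, {"x": 0, "y": 0, "z": 0, "yaw": 0.1, "claw": 0}])

```text
time: 10.07
eef_pos: [0.5079, 0.3052, 0.1543]
tool_rot: [0.001, 0.434, 0.901, 0.001]
force: [5.2, 1.4, 7.0]
finger_gap: 0.243
finger_force: 89.1
```

```bash
python3 - <<'E'
from rig import readout,grab_frame
import numpy as np,cv2
s=readout.observe();n=s["tool_rot"];print(s["eef_pos"],2*np.arctan2(n[2],n[1])-np.pi/2,s["force"],s["torque"])
t=grab_frame("top")[:,:,::-1];s=grab_frame("side")[:,:,::-1]
cv2.imwrite("pics/c4.png",np.hstack([cv2.resize(s[110:210,260:340],(400,500),interpolation=2),cv2.resize(t[120:220,130:210],(400,500),interpolation=2)]))
E
```

```text
[0.50789982 0.30522013 0.15430416] 0.6736535636852325 [5.17361043 1.36660573 6.97615799] [ 0.54946395 -1.39755287 -0.24384862]
```

View pics/c4.png

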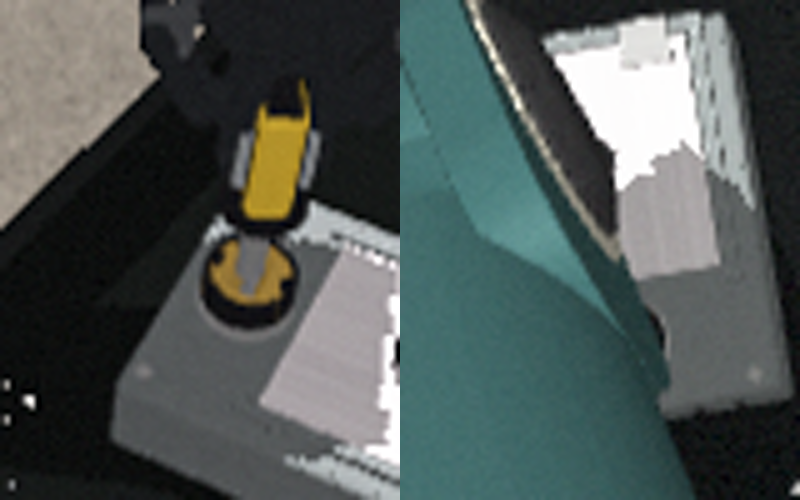

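The torque rose to -0.24 N m, so the cam is at its stop. In the side crop the wing no longer shows over the panel edge at (310,310). I'll relax the turn within the blade's play and then lift out.

>>> send_rows(rows=[{"x": 0, "y": 0, "z": 0, "yaw": -0.06, "claw": 0}, {"x": 0, "y": 0, "z": 0, "yaw": -0.12, "claw": 0}, {"x": 0, "y": 0, "z": 1, "yaw": -0.18, "claw": 0}, {"x": 0, "y": 0, "z": 3, "yaw": -0.18, "claw": 0}, {"x": 0, "y": 0, "z": 8, "yaw": -0.18, "claw": 0}, {"x": 0, "y": 0, "z": 20, "yaw": -0.18, "claw": 0}, {"x": 0, "y": 0, "z": 40, "yaw": -0.18, "claw": 0}, {"x": 0, "y": 0, "z": 65, "yaw": -0.18, "claw": 0}])

```text
time: 10.83
eef_pos: [0.5055, 0.3043, 0.2185]
tool_rot: [-0.0, 0.513, 0.858, -0.001]
force: [-0.1, 0.8, -1.0]
finger_gap: 0.243
finger_force: 88.4
```

```bash
python3 - <<'E'
from rig import readout
import numpy as np
s=readout.observe();n=s["tool_rot"];print(s["eef_pos"],2*np.arctan2(n[2],n[1])-np.pi/2,s["force"],s["torque"])
E
```

```text
[0.50545849 0.30430458 0.21853848] 0.49243160644333095 [-0.08208207  0.83070556 -0.97788329] [ 0.10233308 -0.02054818  0.00706538]
```

>>> send_rows(rows=[{"x": 0, "y": 0, "z": 20, "yaw": 0, "claw": 0}, {"x": -2, "y": -18, "z": 30, "yaw": -0.05, "claw": 0}, {"x": -5, "y": -43, "z": 30, "yaw": -0.1, "claw": 0}, {"x": -8, "y": -68, "z": 30, "yaw": -0.15, "claw": 0}, {"x": -11, "y": -93, "z": 30, "yaw": -0.2, "claw": 0}, {"x": -15, "y": -118, "z": 30, "yaw": -0.25, "claw": 0}, {"x": -18, "y": -143, "z": 30, "yaw": -0.3, "claw": 0}, {"x": -21, "y": -168, "z": 30, "yaw": -0.34, "claw": 0}])

```text
time: 11.5
eef_pos: [0.4847, 0.1355, 0.2489]
tool_rot: [-0.0, 0.652, 0.758, 0.0]
force: [0.9, -0.4, -1.0]
finger_gap: 0.249
finger_force: 88.5
```

>>> send_rows(rows=[{"x": -3, "y": -25, "z": 0, "yaw": -0.04, "claw": 0}, {"x": -6, "y": -50, "z": 0, "yaw": -0.08, "claw": 0}, {"x": -9, "y": -75, "z": 0, "yaw": -0.12, "claw": 0}, {"x": -13, "y": -100, "z": 0, "yaw": -0.16, "claw": 0}, {"x": -16, "y": -125, "z": 0, "yaw": -0.2, "claw": 0}, {"x": -20, "y": -150, "z": 0, "yaw": -0.237, "claw": 0}, {"x": -23, "y": -166, "z": 0, "yaw": -0.237, "claw": 0}, {"x": -23, "y": -166, "z": 0, "yaw": -0.237, "claw": 0}])

```text
time: 12.17
eef_pos: [0.4613, -0.0332, 0.2486]
tool_rot: [0.0, 0.738, 0.674, -0.0]
force: [0.4, -0.5, -1.3]
finger_gap: 0.245
finger_force: 88.5
```

```bash
python3 - <<'E'
from rig import grab_frame,readout
import cv2,numpy as np
s=readout.observe();n=s["tool_rot"];print(s["eef_pos"],2*np.arctan2(n[2],n[1])-np.pi/2)
t=grab_frame("top")[:,:,::-1];s=grab_frame("side")[:,:,::-1]
cv2.imwrite("pics/c5.png",np.hstack([cv2.resize(s[180:280,140:220],(400,500),interpolation=2),cv2.resize(t[120:220,130:210],(400,500),interpolation=2)]))
E
```

```text
[ 0.46132445 -0.03320479  0.24857087] -0.09063172015194176
```

View pics/c5.png

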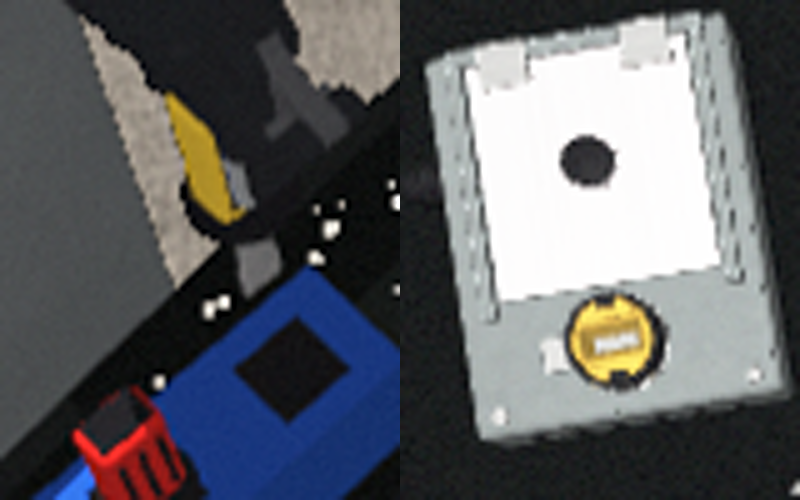

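The top crop shows the cam turned: the slot at (616,342) runs parallel to the panel edge, and the wing at (552,355) is clear of the panel. The side crop shows the blade tip at about (262,281) and the socket mouth centre at (293,369).

```bash
python3 - <<'E'
from geo import *
np.set_printoptions(precision=4,suppress=True)
S=("side",140,180,0,0);T=("top",130,120,400,0)
print("tip",atz(S,(262,281),.1606),"hole",atz(S,(293,369),.075))
d=[atz(S,p,.075) for p in((297,318),(350,368),(290,422),(235,370))]
print(d,[np.linalg.norm(d[i]-d[i-1]) for i in range(4)])
d=atz(T,(597,345),.083)-atz(T,(638,338),.083);print("slot",np.arctan2(d[1],d[0]))
d=atz(T,(505,300),.06)-atz(T,(718,268),.06);print("panel edge",np.arctan2(d[1],d[0]))
E
```

```text
tip [ 0.4609 -0.0325  0.1606] hole [ 0.4612 -0.0293  0.075 ]
[array([ 0.4463, -0.0113,  0.075 ]), array([ 0.4792, -0.0139,  0.075 ]), array([ 0.4765, -0.0471,  0.075 ]), array([ 0.4429, -0.0449,  0.075 ])] [np.float64(0.033844175204886494), np.float64(0.03296457669777865), np.float64(0.0333680728021212), np.float64(0.03370885781699141)]
slot 1.7655589173584745
panel edge 1.7461160572874166
```

>>> send_rows(rows=[{"x": 0, "y": 3.5, "z": 0, "yaw": 0.005, "claw": 0}, {"x": 0, "y": 3.5, "z": -20, "yaw": 0.005, "claw": 0}, {"x": 0, "y": 3.5, "z": -40, "yaw": 0.005, "claw": 0}, {"x": 0, "y": 3.5, "z": -60, "yaw": 0.005, "claw": 0}, {"x": 0, "y": 3.5, "z": -75, "yaw": 0.005, "claw": 0}, {"x": 0, "y": 3.5, "z": -85, "yaw": 0.005, "claw": 0}, {"x": 0, "y": 3.5, "z": -95, "yaw": 0.005, "claw": 0}, {"x": 0, "y": 3.5, "z": -95, "yaw": 0.005, "claw": 0}])

```text
time: 12.93
eef_pos: [0.4617, -0.025, 0.1519]
tool_rot: [-0.001, 0.735, 0.679, -0.001]
force: [-1.3, -1.1, -1.1]
finger_gap: 0.247
finger_force: 88.5
```

>>> send_rows(rows=[{"x": 0, "y": 0, "z": -8, "yaw": 0, "claw": 0}, {"x": 0, "y": 0, "z": -16, "yaw": 0, "claw": 0}, {"x": 0, "y": 0, "z": -24, "yaw": 0, "claw": 0}, {"x": 0, "y": 0, "z": -32, "yaw": 0, "claw": 0}, {"x": 0, "y": 0, "z": -38, "yaw": 0, "claw": 0}, {"x": 0, "y": 0, "z": -44, "yaw": 0, "claw": 0}, {"x": 0, "y": 0, "z": -48, "yaw": 0, "claw": 0}, {"x": 0, "y": 0, "z": -48, "yaw": 0, "claw": 0}])

```text
time: 13.6
eef_pos: [0.4619, -0.0256, 0.1044]
tool_rot: [-0.0, 0.735, 0.678, -0.001]
force: [0.3, -2.2, -2.7]
finger_gap: 0.245
finger_force: 88.5
```

>>> send_rows(rows=[{"x": 0, "y": -2, "z": 0, "yaw": 0, "claw": 0}, {"x": 0, "y": -3.5, "z": 0, "yaw": 0, "claw": 0}, {"x": 0, "y": -3.5, "z": -3, "yaw": 0, "claw": 0}, {"x": 0, "y": -3.5, "z": -6, "yaw": 0, "claw": 0}, {"x": 0, "y": -3.5, "z": -8, "yaw": 0, "claw": 0}, {"x": 0, "y": -3.5, "z": -8, "yaw": 0, "claw": 0}])

```text
time: 14.1
eef_pos: [0.4622, -0.0289, 0.0971]
tool_rot: [-0.0, 0.735, 0.678, -0.0]
force: [-0.1, 0.5, -0.6]
finger_gap: 0.245
finger_force: 89.0
```

>>> send_rows(rows=[{"x": 0, "y": 0, "z": -1, "yaw": 0, "claw": 0}, {"x": 0, "y": 0, "z": -2, "yaw": 0, "claw": 0}, {"x": 0, "y": 0, "z": -2, "yaw": 0, "claw": 0}])

```text
time: 14.35
eef_pos: [0.4624, -0.029, 0.0967]
tool_rot: [-0.001, 0.735, 0.678, 0.0]
force: [-18.5, 0.1, 50.5]
finger_gap: 0.244
finger_force: 95.7
```

>>> send_rows(rows=[{"x": 0, "y": 0, "z": 1.5, "yaw": 0, "claw": 0}, {"x": 0, "y": 0, "z": 1.5, "yaw": 0, "claw": 0.4}, {"x": 0, "y": 0, "z": 1.5, "yaw": 0, "claw": 1}, {"x": 0, "y": 0, "z": 1.5, "yaw": 0, "claw": 1}, {"x": 0, "y": 0, "z": 1.5, "yaw": 0, "claw": 1}, {"x": 0, "y": 0, "z": 1.5, "yaw": 0, "claw": 1}, {"x": 0, "y": 0, "z": 1.5, "yaw": 0, "claw": 1}, {"x": 0, "y": 0, "z": 1.5, "yaw": 0, "claw": 1}])

```text
time: 15.02
eef_pos: [0.4622, -0.029, 0.0967]
tool_rot: [-0.0, 0.735, 0.678, -0.0]
force: [-1.0, -1.3, 0.4]
finger_gap: 1.003
finger_force: 0.0
```

>>> send_rows(rows=[{"x": 0, "y": 0, "z": 20, "yaw": 0, "claw": 1}, {"x": 0, "y": 0, "z": 45, "yaw": 0, "claw": 1}, {"x": 0, "y": 0, "z": 70, "yaw": 0, "claw": 1}, {"x": 0, "y": 0, "z": 100, "yaw": 0, "claw": 1}, {"x": 0, "y": 0, "z": 130, "yaw": 0, "claw": 1}, {"x": 0, "y": 25, "z": 130, "yaw": 0, "claw": 1}, {"x": 0, "y": 55, "z": 130, "yaw": 0, "claw": 1}, {"x": 0, "y": 80, "z": 130, "yaw": 0, "claw": 1}])

```text
time: 15.68
eef_pos: [0.4622, 0.0525, 0.2273]
tool_rot: [0.0, 0.735, 0.678, 0.001]
force: [0.5, 0.7, 0.7]
finger_gap: 1.005
finger_force: 0.0
```

>>> send_rows(rows=[{"x": 0, "y": 30, "z": 0, "yaw": 0, "claw": 1}, {"x": 0, "y": 60, "z": 0, "yaw": 0, "claw": 1}, {"x": 0, "y": 90, "z": 0, "yaw": 0, "claw": 1}, {"x": 0, "y": 90, "z": 0, "yaw": 0, "claw": 1}])

```text
time: 16.02
eef_pos: [0.4616, 0.1465, 0.2265]
tool_rot: [-0.0, 0.733, 0.681, 0.0]
force: [-0.8, 1.1, 0.3]
finger_gap: 1.001
finger_force: 0.0
```

```bash
python3 - <<'E'
from rig import grab_frame,readout
import cv2,numpy as np
s=readout.observe();print(s["eef_pos"],s["force"],s["time"])
t=grab_frame("top")[:,:,::-1];s=grab_frame("side")[:,:,::-1]
cv2.imwrite("pics/c6.png",np.hstack([cv2.resize(s[200:280,140:220],(400,400),interpolation=2),cv2.resize(t[170:250,290:370],(400,400),interpolation=2)]))
E
```

```text
[0.46162994 0.1464631  0.22654594] [-0.79606313  1.13275331  0.32472509] 16.0167
```

View pics/c6.png

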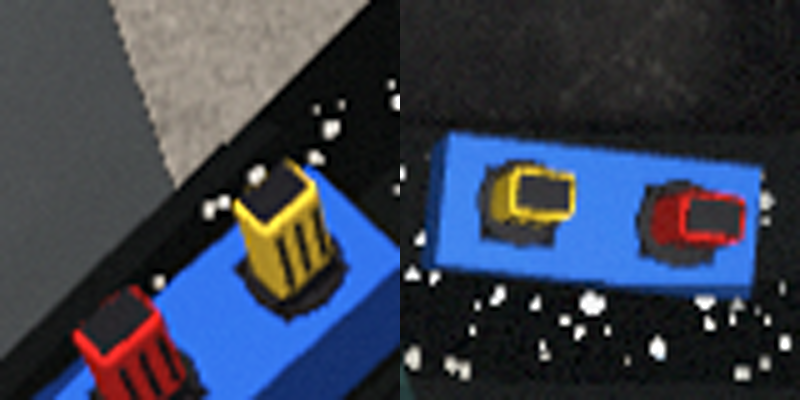

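The yellow driver stands upright: its top is at (275,190) in the side crop and (544,196) in the top crop, matching the original pixels within about half a native pixel. The flange sits on the stand and the red driver hasn't moved. I'm handing the job in.

```bash
python3 -c "
from rig import ticket
print(ticket.close_job())"
```

```text
the job is handed in; nothing more can be done
None
```

The cam fastener is turned anticlockwise to its stop, so its wing is clear of the panel; the yellow screwdriver is back upright, fully down in its socket and released, the red nut driver wasn't moved, and I handed the job in at about 16 s (no verdict was returned).

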